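Clear the knife off the toaster and start it

TASK

Somebody left the butter knife lying across the toaster's slots: lift it off and lay it flat on the breadboard, setting it down rather than dropping it. Then push the toaster's red lever all the way down until it catches and stays down by itself. Leave the loaf and the other breakfast things where they are.

Things in the scene. Friction and masses are not known exactly. Their poses are not given: they have to be found in the camera images.
- toaster: cream two-slot toaster, fixed to the table, 300 (x) x 170 (y) x 172 (z) mm; origin: centre of its underside. The slots run along its x; its -x end face (towards the robot) carries the lever in the middle. Bread slices stand in the slots, just below the top, and go down with the lever
- lever_top (a point): centre of the top face of the toaster's red lever knob, which is 34 (toaster x) x 46 (y) x 14 mm thick; this point is 27 mm out from the toaster's end face (10 mm free gap between knob and face), 168 mm above the table when up; it moves straight down with the lever
- lever (a joint): lever travel in m: 0 = up (sprung up), 0.050 = lowest stop; a catch snaps in at about 0.045, and when let go the lever then stays at about 0.044. Pushing takes about 5 to 15 N
- knife: butter knife 210 mm long lying flat across the top of the toaster; origin: its balance point, on the underside, in the handle. Its x runs along the knife towards the blade tip, z up. Wooden handle 22 mm wide, 16 mm thick, from x = -85 to +25 mm; steel blade 24 mm wide, 4 mm thick, from x = 25 to 125 mm; about 60 g
- board: pale wooden breadboard, fixed to the table, 360 (x) x 240 (y) x 18 (z) mm; origin: centre of its underside. The loaf stands on its far third (board x about 80 to 170 mm); the rest is free
- mug: white mug, 82 mm wide, 92 mm high, with a handle; to be left alone; origin: centre of its underside
- jam: amber jam jar, 68 mm wide, 100 mm high; to be left alone; origin: centre of its underside
- sugar: blue sugar bowl, 90 mm wide, 60 mm high; to be left alone; origin: centre of its underside
- butter: white lidded butter dish, 180 x 110 x 78 mm; to be left alone; origin: centre of its underside
- plate: blue side plate, 140 mm wide; to be left alone; origin: centre of its underside
- eggcup: small yellow egg cup, 50 mm wide, 60 mm high; to be left alone; origin: centre of its underside
- loaf: brown loaf, 90 x 120 x 80 mm, standing on the far (+x) end of the breadboard; to be left alone; origin: centre of its underside

How it is judged (in metres and radians):
On the way, in this order (a step that is already met when the one before it is completed fails the run):
1. the knife has been laid on the breadboard and let go (x of knife in the frame of board between -0.17 and 0.17 m and y of knife in the frame of board between -0.11 and 0.11 m and z of knife in the frame of board below 0.045 m and angle between knife's own x axis and vertical between 1.4 and 1.74 rad and contact force between knife and board above 0.1 N and linear speed of knife below 0.03 m/s and contact force between the fingers and knife below 0.05 N), for 0.2 s.
2. the lever has been pushed down (more than 40 mm) (value of joint lever above 0.04 m), for 0.2 s.
At the end, for the whole second after the job is handed in: the knife lies level (within 10 degrees), at rest and let go on the breadboard, with its balance point over the board, and the lever stays down by itself, caught (more than 40 mm down) (all of step 1 and value of joint lever above 0.04 m and velocity of joint lever below 0.01 m/s); the robot touches nothing.
It fails at once if the knife is let go more than 50 mm above the breadboard (x of knife in the frame of board between -0.17 and 0.17 m and y of knife in the frame of board between -0.11 and 0.11 m and z of knife in the frame of board above 0.068 m and contact force between the fingers and knife below 0.02 N).
It fails at once if the loaf or another breakfast thing is shifted more than 40 mm (distance of any of mug, jam, sugar, butter, plate, eggcup, loaf from where it was at the start of the episode above 0.04 m).
It also fails if it takes over 58 s, if anything falls off the work surface, if the arm or the gripper's body presses on something with over 40 N, if the wrist force passes 120 N, or if a joint passes its speed limit or range.

ROBOT

A 6-joint arm with a two-finger parallel gripper is mounted at the origin on the work surface. World frame = base frame: x ahead of the robot, y to its left, z up, the work surface at z = 0. Lengths are in mm, angles in rad, forces in N, time in s.
With the tool pointing down it reaches from about 275 to 750 mm from the base axis. Payload 10.2 kg.
Tool frame: the origin (TCP) lies at the very end of the fingers, on their centre line; the grasp point (between the pads) lies ctrl.grip_depth behind it (ctrl.grip_depth is the distance from the TCP to the grasp point, in mm); z points along the fingers, y is the direction in which the jaws open and shut (so a half turn about z gives the same grasp; the last joint's range is limited). The gripper opens to 85 mm and grips with 20 to 120 N. Pads are 22 mm wide; open, the fingers measure 114 mm over their backs; the gripper's body (76 mm by 85 mm) begins 54 mm behind the grasp point. The pads swing forward as they close: fully open they stand 13 mm farther back than shut.
Start: joints at [-1.499, 0.313, 1.498, -0, 1.331, -0.223], TCP at [152.525, -502.362, 231.294] pointing down, gripper open.
Joint ranges: [-2.94, 2.94], [-0.97, 2.17], [0.19, 2.56], [-1.23, 4.37], [0.02, 3.11], [-2.88, 2.88]. Speed limits (rad/s): [2.39, 2.39, 3.01, 3.14, 3.14, 3.14].

INTERFACE

Orientations are given as a unit quaternion [w, x, y, z].
In Python, from rig import telemetry, eyes, ctrl, nets gives the robot as it stands. The module is installed in compiled form; this text tells all that it offers.
- The arm moves only by the tool drive_tool, never from a script. Its argument "series" is text: rows parted by semicolons, each of 7 numbers parted by spaces: the shift along the tool's x, y, z normalised to -1 to 1, where 1 is 0.12 m, then the turn, a rotation vector about the tool's x, y, z normalised to -1 to 1, where 1 is 0.5 rad, then the opening, from 0 (shut) to 1 (fully open). In form: tx ty tz wx wy wz hand; .... A call has 1 to 20 rows; each row is the pose to reach, as a shift and turn from the pose measured when the call began, along the tool's axes at that moment; what a row does not reach only later rows make up. A row lasts 1/10 s, in which the tool goes at most 50 mm and 8.59 degrees, less where a joint would pass 70% of its speed; a pose out of reach is approached as far as the arm can. A call with a number of a shift or a turn outside -1 to 1 is refused whole. A call with a gripper value outside its range is refused whole. The fingers move at their own pace and stop on an object; "newtons" is the grip in N (left out, the last holds). Time passes only in rows, so rows that repeat a pose let the fingers close. It gives the time, the measured TCP pose, the force and the opening at its end, in the units of the state.
- telemetry.sense(): the state, without advancing time (a new reading comes with each control period).
- eyes.capture(name): name is "scene" or "side" or "wrist"; returns a dict with "frame" (420x560x3 uint8, red, green, blue), "fx", "fy", "cx", "cy" (pixels), "view" (4x4, takes a point from world to camera coordinates). Camera axes: x right, y up, looking along -z (the intrinsics and any distortion apply to the point x, -y, -z); pixel columns grow to the right and rows downward; lengths in mm; the calibration is good to about 2 mm. The wrist camera is an equidistant fisheye: a pixel r from the principal point sees the ray r / f radians off the axis. A picture is of the moment at which its call begins. There is no depth.
- ctrl.finish_job(): hands the job in, once; it reports no verdict.
Trained networks look in a picture, given as the dict that the camera call returned (one of the last four; its "shot" number tells which), for a name from the list of things; names that differ only in an ending like _2 or _b are one class to them, and where a whole thing is asked for, a point or a joint stands for the part that bears it (a point fixed in the world has none). Each returns a list of dicts, best first, with "confidence" (0 to 1); they miss things now and then, are a little off and sometimes report something else, mostly with a low value. They report only what shows in the picture. A call takes as long as a camera call.
- nets.spot_in(name, picture): "rect" ([left, top, right, bottom] in pixels, round what is visible of it).
The state is a dict: "time_s": time; "joints": joint angles; "dq": joint speeds; "tau": joint torques, N m; "eef_pos": TCP position; "ee_rot": TCP orientation; "force": force on the tool from outside, world axes, zero at the start; "wrist_torque": the same for the moment, N m; "grip_width": opening from 0.0 (shut) to 1.0 (fully open).
Only numpy, scipy, OpenCV 4.12 (cv2) and the standard library are available. Lean on these libraries where they do the work, as an engineer would, in place of code of your own. Each camera call takes 0.05 s, during which the arm holds its last target. There are 200 camera calls.

## Working session

There is one attempt and no reset: what is moved stays moved. The work goes in short steps, Python scripts to look and compute and a tool call to move; the robot and the scene stay as the last step left them, time stands still between calls to the robot, and variables do not carry over. Pictures are saved under pics/ and viewed, about 8 in all and at most 12, crops included, and the job is handed in when it is done.

Besides the shell and the picture viewer there is one more tool, called after ">>>" as name(argument=value, ...) on one line, values as JSON. drive_tool: Moves the arm, as the interface text tells. Scaled input: -1 to 1 covers 0.12 m each way for a shift and 0.5 rad each way for a turn. Its arguments: {"type":"object","properties":{"series":{"type":"string"},"newtons":{"type":"number"}},"required":["series"]}

```bash
mkdir -p pics
cat > h.py <<'E'
import numpy as np,cv2
from scipy.spatial.transform import Rotation as R
from rig import telemetry,eyes,ctrl,nets
def ray(p,uv):
    V=np.array(p["view"]);Rm=V[:3,:3];o=-Rm.T@V[:3,3]
    a=(uv[0]-p["cx"])/p["fx"];b=(uv[1]-p["cy"])/p["fy"]
    if p.get("fish"):
        r=np.hypot(a,b);s=np.sin(r)/max(r,1e-9);d=np.array([a*s,-b*s,-np.cos(r)])
    else: d=np.array([a,-b,-1])
    return o,Rm.T@d
def atz(p,uv,z):
    o,d=ray(p,uv);return o+d*(z-o[2])/d[2]
def cap(n):
    p=eyes.capture(n);p["fish"]=n=="wrist";return p
def save(p,f): cv2.imwrite("pics/"+f,p["frame"][:,:,::-1])
def proj(p,X):
    V=np.array(p["view"]);c=V[:3,:3]@np.array(X,float)+V[:3,3];x,y,z=c[0],-c[1],-c[2]
    if p.get("fish"):
        t=np.arctan2(np.hypot(x,y),z)/np.hypot(x,y);x,y=x*t,y*t
    else:x,y=x/z,y/z
    return p["cx"]+p["fx"]*x,p["cy"]+p["fy"]*y
E
python3 - <<'E'
from h import *
np.set_printoptions(precision=1,suppress=True)
print(ctrl.grip_depth,telemetry.sense())
ims=[]
for n in("scene","side"):
    p=cap(n);save(p,n+"0.png");V=np.array(p["view"]);print(n,p["fx"],p["cx"],p["cy"],p.keys(),-V[:3,:3].T@V[:3,3])
    for k in("toaster","lever_top","knife","board","loaf","mug","jam","sugar","butter","plate","eggcup"):
        for d in nets.spot_in(k,p)[:2]:
            r=d["rect"];print(k,round(d["confidence"],2),np.array(r),atz(p,((r[0]+r[2])/2,(r[1]+r[3])/2),{"knife":180,"lever_top":168,"toaster":172}.get(k,30)))
E
```

```text
18.700000000000003 {'time_s': 0.0, 'joints': array([-1.5,  0.3,  1.5,  0. ,  1.3, -0.2]), 'dq': array([-0.,  0.,  0., -0.,  0., -0.]), 'tau': array([ -0. , -41.2, -26. ,  -0. ,   0. ,  -0. ]), 'eef_pos': array([ 152.5, -502.1,  230.7]), 'ee_rot': array([-0. ,  1. ,  0.1,  0. ]), 'force': array([-0.5,  0.1, -0.2]), 'wrist_torque': array([ 0. , -0.1,  0. ]), 'grip_width': 1.0007388992268433}
scene 498.9239413776026 280.6059355636816 215.29578168054715 dict_keys(['frame', 'fx', 'fy', 'cx', 'cy', 'view', 'shot', 'fish']) [1063.8 -829.3 1239.1]
toaster 0.73 [276.1 130.8 381.1 237.1] [651.8 141.  172. ]
toaster 0.56 [182.9 248.1 331.  374.6] [ 698.5 -331.8  172. ]
lever_top 0.55 [280.  133.3 347.5 182. ] [557.3 224.3 168. ]
board 0.8 [179.7 247.4 330.1 375.4] [ 645.1 -268.6   30. ]
loaf 0.72 [267.2 289.7 314.  346.3] [ 739.7 -236.5   30. ]
mug 0.76 [339.1 126.2 365.2 159.4] [575.5 501.5  30. ]
jam 0.64 [213.2 195.4 236.6 230.3] [368.6 -14.7  30. ]
sugar 0.93 [333.7 254.8 367.  283. ] [810.1  -7.8  30. ]
sugar 0.52 [180.6 246.2 331.3 372.7] [ 644.4 -262.    30. ]
butter 0.57 [147.6 329.4 22
[... 241 characters left out ...]
y', 'cx', 'cy', 'view', 'shot', 'fish']) [111.2 821.1 850.1]
lever_top 0.58 [209.7 223.4 298.2 288.7] [526.5 247.5 168. ]
knife 0.73 [209.5 220.  260.8 278.6] [573.5 260.  180. ]
board 0.63 [247.1 176.7 363.8 232.7] [ 591.1 -172.4   30. ]
loaf 0.95 [260.1 161.5 292.4 193.7] [ 769.9 -275.7   30. ]
mug 0.65 [165.2 318.4 209.5 375.2] [582.6 466.8  30. ]
jam 0.78 [336.3 226.  358.8 267.9] [380.4 -40.2  30. ]
sugar 0.7 [221.5 196.7 248.6 213.6] [807.7 -51.8  30. ]
butter 0.98 [322.  152.  373.4 187.2] [ 549.  -461.5   30. ]
plate 0.57 [217.7 343.5 281.  401.8] [417.8 449.5  30. ]
eggcup 0.78 [379.3 173.6 389.6 195.5] [ 388.1 -426.7   30. ]
eggcup 0.52 [181.5 207.6 300.5 331. ] [613.7 195.4  30. ]
```

Run:
```python
import cv2
a=cv2.imread("pics/scene0.png")[110:390,130:410];b=cv2.imread("pics/side0.png")[150:350,170:370]
cv2.imwrite("pics/a.png",cv2.hconcat([cv2.resize(a,(400,400)),cv2.resize(b,(400,400))]))
cv2.imwrite("pics/b.png",cv2.hconcat([cv2.resize(cv2.imread("pics/scene0.png")[120:240,250:390],(400,343),interpolation=2),cv2.resize(cv2.imread("pics/side0.png")[200:320,180:320],(400,343),interpolation=2)]))
```

```text
(no output)
```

View pics/a.png

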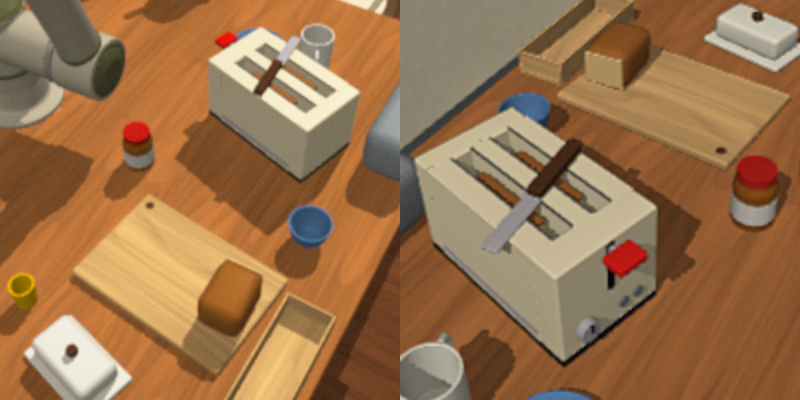

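View pics/b.png

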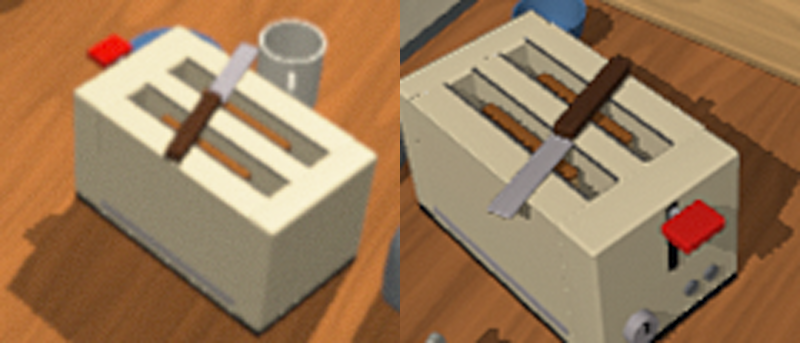

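Run:
```python
from h import *
np.set_printoptions(precision=1,suppress=True)
s=cap("scene");d=cap("side");k=2.857
S=lambda u,v:(u/k+250,v/k+120)
D=lambda u,v:((u-400)/k+180,v/k+200)
print("toaster scene");[print(atz(s,S(*q),172)) for q in((77,92),(180,28),(375,156),(270,235))]
print("toaster side");[print(atz(d,D(*q),172)) for q in((597,252),(738,152),(533,12))]
print("knife handle end, joint, tip")
for q,z in(((174,155),185),((217,96),184),((247,48),175)):print(atz(s,S(*q),z))
for q,z in(((622,63),188),((567,132),186),((503,212),175)):print(atz(d,D(*q),z))
print("lever",atz(s,S(110,50),168),atz(d,D(693,222),168))
print("board")
for u,v in((150,198),(285,285),(215,372),(74,272)):print(atz(s,(u/1.4286+130,v/1.4286+110),18))
for u,v in((365,199),(332.5,232.5),(250,197.5)):print(atz(d,(u,v),18))
```

```text
toaster scene
[446.6 183.7 172. ]
[493.1 338.7 172. ]
[771.6 257.4 172. ]
[725.1  98.4 172. ]
toaster side
[477.6 343.8 172. ]
[432.4 189.  172. ]
[711.7 107.5 172. ]
knife handle end, joint, tip
[592.5 138.6 185. ]
[589.  244.2 184. ]
[577.3 342.9 175. ]
[576.1 149.9 188. ]
[568.6 251.8 186. ]
[567.4 347.5 175. ]
lever [440.2 267.9 168. ] [428.5 276.1 168. ]
board
[ 471.4 -110.4   18. ]
[ 816.4 -152.7   18. ]
[ 788.9 -373.6   18. ]
[ 444.4 -338.1   18. ]
[ 424.5 -320.5   18. ]
[452.8 -93.6  18. ]
[ 796.6 -129.5   18. ]
```

```bash
cat >> h.py <<'E'
def to(target,jawdir_deg=None):
    s=telemetry.sense();q=s["ee_rot"];Rt=R.from_quat([q[1],q[2],q[3],q[0]]);M=Rt.as_matrix()
    print("t",round(s["time_s"],2),"tcp",s["eef_pos"],"F",s["force"],"w",round(s["grip_width"],3),"q6",s["joints"][5])
    print("tool axes x,y,z:",M.T.round(2).tolist())
    print("shift units",(M.T@(np.array(target)-s["eef_pos"])/120))
    if jawdir_deg is not None:
        best=None
        for a in(jawdir_deg,jawdir_deg+180):
            y=np.array([np.cos(np.radians(a)),np.sin(np.radians(a)),0]);z=np.array([0,0,-1.]);T=np.stack([np.cross(y,z),y,z],1)
            v=R.from_matrix(M.T@T).as_rotvec()/0.5;print("turn units",v)
E
python3 -c "
from h import *
np.set_printoptions(precision=3,suppress=True)
to([578,225,330],-3)"
```

```text
t 1.3 tcp [ 152.54  -502.36   231.295] F [ 1.128  1.032 -0.367] w 1.003 q6 -0.2234110345722354
tool axes x,y,z: [[0.96, 0.29, 0.0], [0.29, -0.96, -0.0], [0.0, 0.0, -1.0]]
shift units [ 5.154 -4.77  -0.822]
turn units [ 0.    -0.    -2.447]
turn units [-0.    -0.     3.836]
```

>>> drive_tool(series="0.9 -0.83 -0.6 0 0 -1 1;0.9 -0.83 -0.6 0 0 -1 1;0.9 -0.83 -0.6 0 0 -1 1;0.9 -0.83 -0.6 0 0 -1 1;0.9 -0.83 -0.6 0 0 -1 1")

```text
time_s: 1.8
eef_pos: [227.6, -375.1, 304.3]
ee_rot: [0.001, 0.922, 0.388, -0.0]
force: [0.5, 0.3, 0.1]
grip_width: 1.004
```

```bash
python3 -c "
from h import *
np.set_printoptions(precision=3,suppress=True)
to([578,225,330],-3)"
```

```text
t 1.8 tcp [ 227.636 -375.123  304.325] F [0.54  0.318 0.062] w 1.004 q6 -0.5195234816653251
tool axes x,y,z: [[0.7, 0.72, -0.0], [0.72, -0.7, 0.0], [0.0, -0.0, -1.0]]
shift units [ 5.617 -1.408 -0.225]
turn units [ 0.003  0.004 -1.443]
turn units [ 0.005 -0.004  4.84 ]
```

>>> drive_tool(series="1 -0.25 -0.2 0 0 -1 1;1 -0.25 -0.2 0 0 -1 1;1 -0.25 -0.2 0 0 -1 1;1 -0.25 -0.2 0 0 -1 1")

```text
time_s: 2.2
eef_pos: [290.9, -267.5, 328.1]
ee_rot: [0.001, 0.796, 0.606, -0.0]
force: [0.3, -0.1, -0.1]
grip_width: 0.999
```

```bash
python3 -c "
from h import *
np.set_printoptions(precision=3,suppress=True)
to([578,225,330],-3)"
```

```text
t 2.2 tcp [ 290.909 -267.47   328.092] F [ 0.289 -0.071 -0.075] w 0.999 q6 -0.7724551090798853
tool axes x,y,z: [[0.27, 0.96, -0.0], [0.96, -0.27, 0.0], [0.0, -0.0, -1.0]]
shift units [ 4.593  1.214 -0.025]
turn units [ 0.003  0.005 -0.434]
turn units [ 0.007 -0.004  5.849]
```

>>> drive_tool(series="1 0.27 0 0 0 -0.43 1;1 0.27 0 0 0 -0.43 1;1 0.27 0 0 0 -0.43 1;1 0.27 0 0 0 -0.43 1")

```text
time_s: 2.6
eef_pos: [355.0, -159.5, 326.9]
ee_rot: [0.0, 0.726, 0.688, -0.001]
force: [-0.2, -0.4, 0.8]
grip_width: 1.003
```

>>> drive_tool(series="1 0.55 0 0 0 0 1;1 0.55 0 0 0 0 1;1 0.55 0 0 0 0 1;1 0.55 0 0 0 0 1")

```text
time_s: 3.0
eef_pos: [428.8, -42.0, 325.5]
ee_rot: [-0.001, 0.725, 0.688, -0.001]
force: [0.2, -0.1, 0.1]
grip_width: 0.998
```

>>> drive_tool(series="1 0.55 0 0 0 0 1;1 0.55 0 0 0 0 1;1 0.55 0 0 0 0 1;1 0.55 0 0 0 0 1")

```text
time_s: 3.4
eef_pos: [502.7, 75.2, 323.4]
ee_rot: [-0.002, 0.725, 0.688, -0.002]
force: [0.9, -0.2, -0.7]
grip_width: 1.001
```

```bash
python3 -c "
from h import *
np.set_printoptions(precision=3,suppress=True)
to([578,225,330],-3)"
```

```text
t 3.4 tcp [502.671  75.157 323.431] F [ 0.88  -0.235 -0.695] w 1.001 q6 -0.03031497426873207
tool axes x,y,z: [[0.05, 1.0, -0.0], [1.0, -0.05, -0.0], [-0.0, 0.0, -1.0]]
shift units [ 1.28   0.562 -0.057]
turn units [-0.009  0.     0.001]
turn units [-0.001 -0.014 -6.282]
```

>>> drive_tool(series="1 0.56 -0.05 0 0 0 1;1 0.56 -0.05 0 0 0 1;1 0.56 -0.05 0 0 0 1;1 0.56 -0.05 0 0 0 1;1 0.56 -0.05 0 0 0 1")

```text
time_s: 3.9
eef_pos: [576.8, 189.4, 327.8]
ee_rot: [-0.002, 0.726, 0.688, -0.003]
force: [0.5, 0.0, -0.4]
grip_width: 1.003
```

```bash
python3 -c "
from h import *
np.set_printoptions(precision=3,suppress=True)
to([578,225,330],-3)
p=cap('wrist');save(p,'w1.png');V=np.array(p['view']);print(p['fx'],p['cx'],p['cy'],-V[:3,:3].T@V[:3,3])
for k in('knife','lever_top'):print(k,[(round(d['confidence'],2),np.array(d['rect'])) for d in nets.spot_in(k,p)[:2]])"
```

```text
t 3.9 tcp [576.758 189.385 327.77 ] F [ 0.542  0.045 -0.374] w 1.003 q6 0.17870223876738642
tool axes x,y,z: [[0.05, 1.0, -0.0], [1.0, -0.05, -0.01], [-0.01, -0.0, -1.0]]
shift units [ 0.297 -0.006 -0.019]
turn units [-0.013  0.003 -0.004]
turn units [0.004 0.02  6.28 ]
325.19226210127806 284.6963180220411 201.74616107412083 [579.826 262.13  471.008]
knife [(0.77, array([261.1,  13.5, 310.4, 242.2]))]
lever_top [(0.9, array([119.6,  85.7, 388.6, 201.8]))]
```

View pics/w1.png

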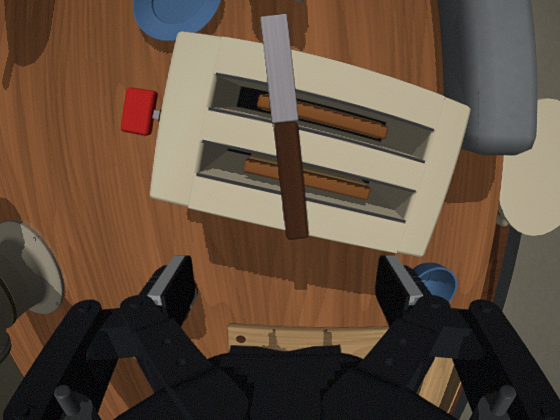

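The wrist picture shows the knife: handle end at (297,238), handle/blade joint at (285,122), tip at (274,15). The red knob is at (139,111).

```bash
cat > m.py <<'E'
from h import *
np.set_printoptions(precision=1,suppress=True)
p=cap('wrist')
for n,uv,z in(("end",(297,237),188),("joint",(285,122),188),("tip",(274,15),176),("knob",(139,111),168),("c1",(181,33),172),("c2",(151,197),172),("c3",(469,103),172),("c4",(423,254),172)):print(n,atz(p,uv,z))
E
python3 m.py
```

```text
end [582.8 140.6 188. ]
joint [577.3 248.3 188. ]
tip [572.9 348.  176. ]
knob [433.7 271.7 168. ]
c1 [484.7 341.8 172. ]
c2 [436.7 183.7 172. ]
c3 [765.1 265.7 172. ]
c4 [720.5 103.5 172. ]
```

```bash
python3 -c "
from h import *
np.set_printoptions(precision=3,suppress=True)
to([578.5,223,220],2.7)"
```

```text
t 4.1 tcp [576.017 189.73  329.522] F [-0.45   0.145  0.732] w 1.002 q6 0.1794159370603266
tool axes x,y,z: [[0.05, 1.0, -0.0], [1.0, -0.05, -0.0], [-0.0, -0.0, -1.0]]
shift units [0.278 0.009 0.913]
turn units [-0.008  0.    -0.203]
turn units [0.001 0.012 6.08 ]
```

>>> drive_tool(series="0.28 0.01 0.5 0 0 -0.2 1;0.28 0.01 0.9 0 0 -0.2 1;0.28 0.01 0.9 0 0 -0.2 1;0.28 0.01 0.9 0 0 -0.2 1;0.28 0.01 0.9 0 0 -0.2 1", newtons=40)

```text
time_s: 4.6
eef_pos: [579.1, 222.5, 223.1]
ee_rot: [-0.001, 0.691, 0.723, -0.001]
force: [-0.0, 0.8, 0.8]
grip_width: 1.003
```

```bash
python3 -c "
from h import *
np.set_printoptions(precision=3,suppress=True)
to([578.5,223,175],2.7)
p=cap('wrist');save(p,'w2.png')"
```

```text
t 4.6 tcp [579.093 222.521 223.148] F [-0.046  0.808  0.838] w 1.003 q6 0.1332091701078593
tool axes x,y,z: [[-0.04, 1.0, 0.0], [1.0, 0.04, -0.0], [-0.0, 0.0, -1.0]]
shift units [ 0.004 -0.004  0.401]
turn units [-0.003 -0.    -0.005]
turn units [-0.001  0.005  6.279]
```

View pics/w2.png

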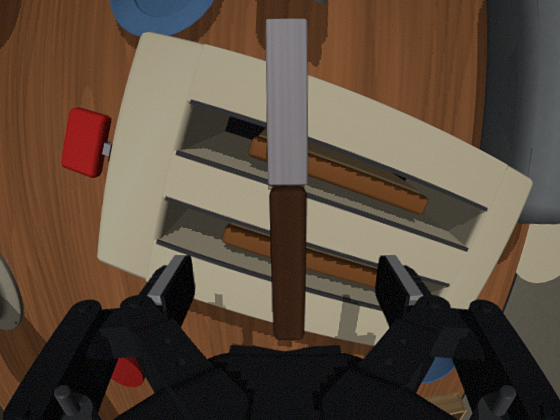

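Knife is centred between the jaws (column 288) and aligned. I'm going down now to close.

>>> drive_tool(series="0 0 0.3 0 0 0 1;0 0 0.4 0 0 0 1;0 0 0.4 0 0 0 1;0 0 0.4 0 0 0 0.1;0 0 0.4 0 0 0 0.1;0 0 0.4 0 0 0 0.1;0 0 0.4 0 0 0 0.1;0 0 0.4 0 0 0 0.1;0 0 0.4 0 0 0 0.1;0 0 0.4 0 0 0 0.1;0 0 0.4 0 0 0 0.1", newtons=40)

```text
time_s: 5.75
eef_pos: [579.6, 222.7, 176.3]
ee_rot: [0.0, 0.691, 0.723, 0.0]
force: [0.0, -0.1, 5.2]
grip_width: 0.245
```

>>> drive_tool(series="0 0 -0.1 0 0 0 0;0 0 -0.2 0 0 0 0;0 0 -0.4 0 0 0 0;0 0 -0.7 0 0 0 0;0 0 -1 0 0 0 0;0 0 -1 0 0 0 0;0 0 -1 0 0 0 0", newtons=60)

```text
time_s: 6.45
eef_pos: [579.5, 222.7, 297.0]
ee_rot: [0.0, 0.691, 0.723, 0.001]
force: [-0.2, -0.2, -0.9]
grip_width: 0.235
```

```bash
python3 -c "
from h import *
np.set_printoptions(precision=3,suppress=True)
p=cap('wrist');save(p,'w3.png');q=cap('side');cv2.imwrite('pics/g.png',cv2.hconcat([cv2.resize(p['frame'],(400,300)),cv2.resize(q['frame'][150:300,180:380],(400,300))])[:,:,::-1])
to([550,-245,260],2.7)"
```

```text
t 6.55 tcp [579.084 222.566 295.143] F [-0.069  0.615 -1.285] w 0.237 q6 0.13329894294723538
tool axes x,y,z: [[-0.04, 1.0, 0.0], [1.0, 0.04, -0.0], [-0.0, 0.0, -1.0]]
shift units [-3.882 -0.416  0.293]
turn units [-0.003 -0.    -0.004]
turn units [-0.001  0.005  6.279]
```

View pics/g.png

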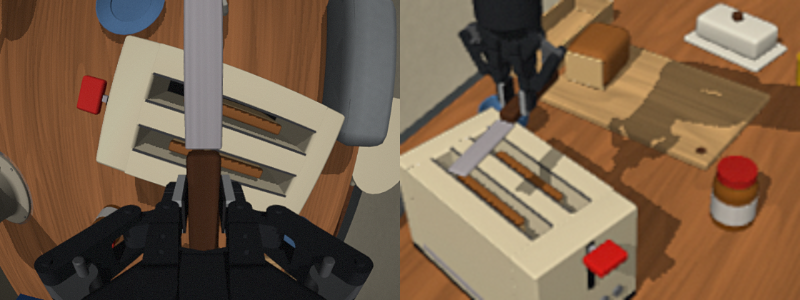

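>>> drive_tool(series="-0.2 0 0 0 0 0 0;-0.5 -0.05 0 0 0 0 0;-0.9 -0.1 0 0 0 0 0;-1 -0.1 0 0 0 0 0")

```text
time_s: 6.95
eef_pos: [571.9, 98.6, 294.1]
ee_rot: [-0.001, 0.692, 0.722, -0.002]
force: [0.3, 0.7, -0.9]
grip_width: 0.236
```

>>> drive_tool(series="-0.4 -0.05 0 0 0 0 0;-0.8 -0.1 0 0 0 0 0;-1 -0.1 0 0 0 0 0")

```text
time_s: 7.25
eef_pos: [564.1, -24.6, 293.2]
ee_rot: [-0.002, 0.693, 0.721, -0.002]
force: [-0.1, 1.5, -0.5]
grip_width: 0.24
```

>>> drive_tool(series="-0.4 -0.05 0 0 0 0 0;-0.8 -0.1 0 0 0 0 0;-1 -0.1 0 0 0 0 0")

```text
time_s: 7.55
eef_pos: [556.0, -148.0, 292.2]
ee_rot: [-0.003, 0.694, 0.72, -0.003]
force: [0.6, 0.1, -0.6]
grip_width: 0.233
```

>>> drive_tool(series="-0.4 -0.05 0 0 0 0 0;-0.7 -0.1 0 0 0 0 0;-0.88 -0.1 0 0 0 0 0;-0.88 -0.1 0 0 0 0 0;-0.88 -0.1 0 0 0 0 0")

```text
time_s: 8.05
eef_pos: [547.9, -253.4, 291.4]
ee_rot: [-0.004, 0.694, 0.72, -0.003]
force: [-0.1, -0.2, -0.1]
grip_width: 0.235
```

```bash
python3 -c "
from h import *
np.set_printoptions(precision=3,suppress=True)
p=cap('wrist');save(p,'w4.png')
to([550,-245,30],2.7)"
```

```text
t 8.1 tcp [ 548.088 -252.855  291.794] F [-0.345 -0.008 -1.349] w 0.24 q6 -0.6616349073477343
tool axes x,y,z: [[-0.04, 1.0, 0.0], [1.0, 0.04, -0.01], [-0.01, 0.0, -1.0]]
shift units [0.062 0.038 2.181]
turn units [-0.018 -0.002 -0.019]
turn units [-0.004  0.029  6.264]
```

View pics/w4.png

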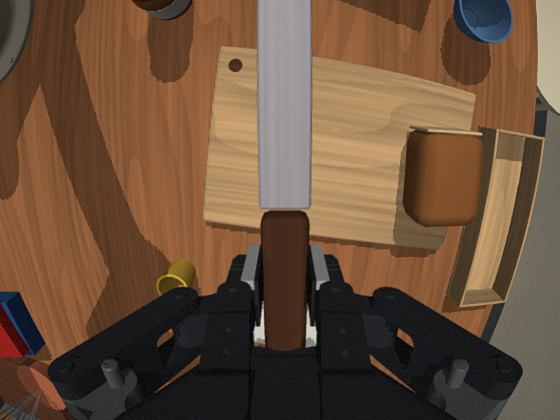

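```bash
python3 -c "
from h import *
np.set_printoptions(precision=1,suppress=True)
p=cap('wrist')
c=[atz(p,u,18) for u in((220,46),(475,95),(440,250),(204,220))];print(np.array(c),np.mean(c,0))"
```

```text
[[ 455.6 -101.9   18. ]
 [ 808.3 -138.    18. ]
 [ 786.2 -373.5   18. ]
 [ 434.1 -336.9   18. ]] [ 621.  -237.6   18. ]
```

>>> drive_tool(series="0.02 0.02 0.4 -0.02 0 -0.02 0;0.04 0.04 0.8 -0.02 0 -0.02 0;0.04 0.04 1 -0.02 0 -0.02 0;0.04 0.04 1 -0.02 0 -0.02 0")

```text
time_s: 8.55
eef_pos: [550.6, -245.5, 168.8]
ee_rot: [-0.003, 0.689, 0.724, 0.0]
force: [0.0, 0.1, -0.2]
grip_width: 0.233
```

>>> drive_tool(series="0 0 0.4 0 0 0 0;0 0 0.75 0 0 0 0;0 0 0.95 0 0 0 0;0 0 1 0 0 0 0;0 0 1 0 0 0 0")

```text
time_s: 9.05
eef_pos: [550.9, -244.9, 50.2]
ee_rot: [-0.003, 0.689, 0.725, 0.0]
force: [0.2, 0.7, -0.2]
grip_width: 0.238
```

```bash
python3 -c "
from h import *
np.set_printoptions(precision=3,suppress=True)
to([555,-248,24],2.7)
q=cap('side');cv2.imwrite('pics/s5.png',cv2.resize(q['frame'][140:260,240:400],(640,480),interpolation=2)[:,:,::-1])"
```

```text
t 9.05 tcp [ 550.948 -244.881   50.153] F [ 0.17   0.68  -0.219] w 0.238 q6 -0.6642077775466577
tool axes x,y,z: [[-0.05, 1.0, 0.0], [1.0, 0.05, -0.0], [-0.0, 0.0, -1.0]]
shift units [-0.029  0.033  0.218]
turn units [-0.006 -0.008  0.006]
turn units [ 0.013 -0.009 -6.277]
```

View pics/s5.png

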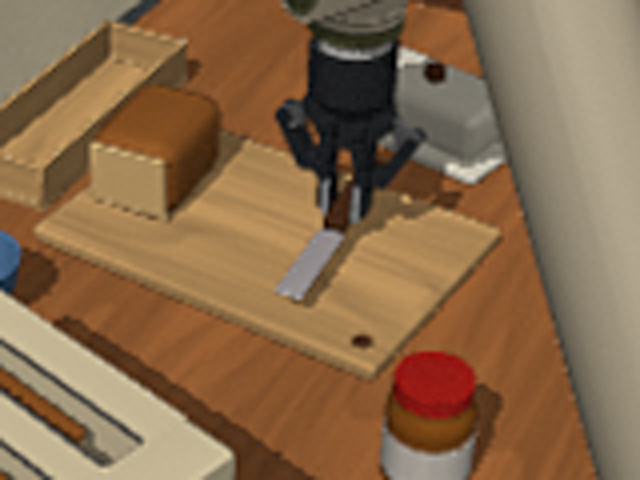

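The knife is level over the free part of the board, well clear of the loaf. I'm lowering gently.

>>> drive_tool(series="0 0 0.08 0 0 0 0;0 0 0.16 0 0 0 0;0 0 0.2 0 0 0 0;0 0 0.22 0 0 0 0;0 0 0.22 0 0 0 0")

```text
time_s: 9.6
eef_pos: [551.1, -245.1, 24.3]
ee_rot: [-0.002, 0.689, 0.725, 0.0]
force: [-0.5, -0.4, -0.4]
grip_width: 0.24
```

>>> drive_tool(series="0 0 0.02 0 0 0 0;0 0 0.03 0 0 0 0;0 0 0.03 0 0 0 0")

```text
time_s: 9.9
eef_pos: [551.4, -245.3, 22.3]
ee_rot: [-0.001, 0.689, 0.725, 0.0]
force: [-4.0, 3.1, 12.0]
grip_width: 0.235
```

>>> drive_tool(series="0 0 -0.01 0 0 0 0.4;0 0 -0.01 0 0 0 0.5;0 0 -0.01 0 0 0 0.6;0 0 -0.01 0 0 0 0.6;0 0 -0.01 0 0 0 0.6;0 0 -0.3 0 0 0 0.6;0 0 -0.7 0 0 0 0.6;0 0 -1 0 0 0 0.6;0 0 -1 0 0 0 0.6")

```text
time_s: 10.8
eef_pos: [553.5, -246.8, 147.7]
ee_rot: [0.003, 0.689, 0.725, 0.001]
force: [-0.5, -0.4, 0.5]
grip_width: 0.598
```

```bash
python3 -c "
from h import *
np.set_printoptions(precision=3,suppress=True)
p=cap('wrist');save(p,'w6.png')
to([435,271,260],73.5)"
```

```text
t 10.85 tcp [ 552.418 -246.138  144.553] F [-0.064  0.525 -0.924] w 0.598 q6 -0.6641058137748151
tool axes x,y,z: [[-0.05, 1.0, -0.0], [1.0, 0.05, 0.0], [0.0, -0.0, -1.0]]
shift units [ 4.353 -0.758 -0.965]
turn units [ 0.004  0.003 -2.465]
turn units [ 0.004 -0.004  3.818]
```

View pics/w6.png

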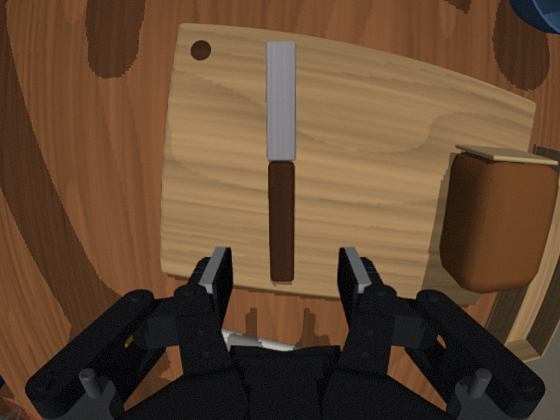

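The knife lies flat and free on the board, with its handle at (281,220). Next is the lever.

>>> drive_tool(series="0.2 0 -0.6 0 0 -0.3 0.6;0.6 -0.1 -1 0 0 -0.6 0.3;1 -0.17 -1 0 0 -1 0;1 -0.17 -1 0 0 -1 0;1 -0.17 -1 0 0 -1 0")

```text
time_s: 11.35
eef_pos: [525.5, -124.4, 265.6]
ee_rot: [0.002, 0.486, 0.874, 0.001]
force: [-0.7, -0.6, -0.3]
grip_width: 0.002
```

```bash
python3 -c "
from h import *
np.set_printoptions(precision=3,suppress=True)
to([431,272,260],73.5)"
```

```text
t 11.35 tcp [ 525.51  -124.425  265.565] F [-0.685 -0.615 -0.305] w 0.002 q6 -1.0055101212508273
tool axes x,y,z: [[-0.53, 0.85, -0.0], [0.85, 0.53, 0.0], [0.0, -0.0, -1.0]]
shift units [3.223 1.071 0.043]
turn units [ 0.005  0.007 -1.456]
turn units [ 0.008 -0.006  4.827]
```

>>> drive_tool(series="1 0.34 0 0 0 0 0;1 0.34 0 0 0 0 0;1 0.34 0 0 0 0 0;1 0.34 0 0 0 0 0")

```text
time_s: 11.75
eef_pos: [496.1, 1.5, 264.1]
ee_rot: [0.0, 0.485, 0.874, 0.001]
force: [0.3, -0.3, 0.8]
grip_width: 0.002
```

>>> drive_tool(series="1 0.34 0 0 0 0 0;1 0.34 0 0 0 0 0;1 0.34 0 0 0 0 0;1 0.34 0 0 0 0 0")

```text
time_s: 12.15
eef_pos: [466.7, 126.6, 262.8]
ee_rot: [-0.001, 0.484, 0.875, 0.0]
force: [-0.2, 0.3, -0.2]
grip_width: 0.002
```

>>> drive_tool(series="1 0.34 0 0 0 -1 0;1 0.34 0 0 0 -1 0;1 0.34 0 0 0 -1 0;1 0.34 0 0 0 -1 0;1 0.34 0 0 0 -1 0")

```text
time_s: 12.65
eef_pos: [438.1, 249.3, 261.7]
ee_rot: [-0.001, 0.253, 0.968, -0.0]
force: [0.3, 0.1, 0.3]
grip_width: 0.0
```

```bash
python3 -c "
from h import *
np.set_printoptions(precision=3,suppress=True)
to([431,272,200],73.5)"
```

```text
t 12.65 tcp [438.114 249.292 261.677] F [0.318 0.139 0.286] w 0.0 q6 -0.7760440750407808
tool axes x,y,z: [[-0.87, 0.49, 0.0], [0.49, 0.87, -0.0], [-0.0, 0.0, -1.0]]
shift units [0.143 0.137 0.514]
turn units [-0.002 -0.005 -0.446]
turn units [-0.007  0.003  5.838]
```

>>> drive_tool(series="0.14 0.14 0.2 0 0 -0.45 0;0.14 0.14 0.5 0 0 -0.45 0;0.14 0.14 0.5 0 0 -0.45 0;0.14 0.14 0.5 0 0 -0.45 0")

```text
time_s: 13.05
eef_pos: [432.3, 271.1, 202.0]
ee_rot: [-0.002, 0.145, 0.989, -0.0]
force: [0.5, 0.1, 0.5]
grip_width: -0.001
```

```bash
python3 -c "
from h import *
np.set_printoptions(precision=3,suppress=True)
to([431,272,170],73.5)
p=cap('wrist');q=cap('side')
cv2.imwrite('pics/l.png',cv2.hconcat([cv2.resize(p['frame'],(400,300)),cv2.resize(q['frame'][180:330,170:370],(400,300))])[:,:,::-1])"
```

```text
t 13.05 tcp [432.31  271.133 202.003] F [0.467 0.121 0.507] w -0.001 q6 -0.9504377692127987
tool axes x,y,z: [[-0.96, 0.29, 0.0], [0.29, 0.96, -0.0], [-0.0, -0.0, -1.0]]
shift units [0.012 0.004 0.267]
turn units [-0.003 -0.006 -0.005]
turn units [-0.01   0.004  6.278]
```

View pics/l.png

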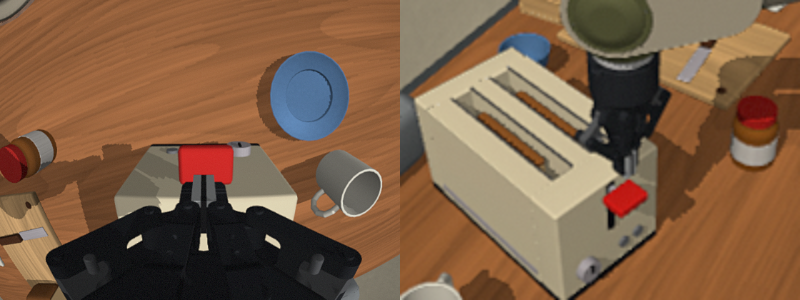

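>>> drive_tool(series="0.04 0 0.1 0 0 0 0;0.04 0 0.2 0 0 0 0;0.04 0 0.3 0 0 0 0;0.04 0 0.4 0 0 0 0;0.04 0 0.4 0 0 0 0")

```text
time_s: 13.65
eef_pos: [427.8, 272.9, 154.1]
ee_rot: [-0.001, 0.144, 0.99, 0.0]
force: [-1.7, -1.1, 5.6]
grip_width: 0.0
```

Force of 5.6 N while 14 mm down matches the lever's spring. I'm continuing to about 49 mm (TCP z ≈ 119).

>>> drive_tool(series="0 0 0.08 0 0 0 0;0 0 0.16 0 0 0 0;0 0 0.22 0 0 0 0;0 0 0.27 0 0 0 0;0 0 0.29 0 0 0 0;0 0 0.29 0 0 0 0")

```text
time_s: 14.25
eef_pos: [428.4, 273.2, 120.0]
ee_rot: [-0.0, 0.144, 0.99, 0.0]
force: [-1.4, -0.5, 9.0]
grip_width: 0.001
```

>>> drive_tool(series="0 0 0.01 0 0 0 0;0 0 0.02 0 0 0 0;0 0 0.02 0 0 0 0;0 0 0.02 0 0 0 0")

```text
time_s: 14.65
eef_pos: [428.4, 273.2, 118.4]
ee_rot: [0.0, 0.144, 0.99, 0.0]
force: [-4.1, -0.9, 9.2]
grip_width: -0.002
```

>>> drive_tool(series="0 0 -0.03 0 0 0 0;0 0 -0.08 0 0 0 0;0 0 -0.2 0 0 0 0;0 0 -0.5 0 0 0 0;0 0 -0.9 0 0 0 0;0 0 -1 0 0 0 0;0 0 -1 0 0 0 0")

```text
time_s: 15.35
eef_pos: [428.9, 273.4, 239.9]
ee_rot: [0.002, 0.144, 0.99, 0.001]
force: [-0.8, 0.2, -1.2]
grip_width: -0.002
```

```bash
python3 -c "
from h import *
q=cap('side');p=cap('scene');print(telemetry.sense()['force'],telemetry.sense()['eef_pos'])
cv2.imwrite('pics/m.png',cv2.hconcat([cv2.resize(p['frame'][110:390,130:410],(400,400)),cv2.resize(q['frame'][150:350,170:370],(400,400))])[:,:,::-1])"
```

```text
[-0.32379909  0.13683921 -0.23782529] [427.8771762  272.91203735 236.95046446]
```

View pics/m.png

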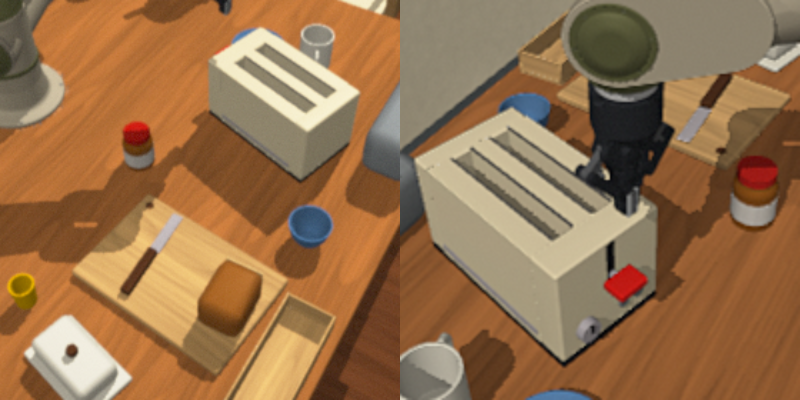

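```bash
python3 -c "
from h import *
q=cap('side')
for z in(168,128,124,118):print(z,proj(q,(434.5,271,z)))
f=q['frame'].astype(int);m=(f[...,0]>150)&(f[...,1]<60)&(f[...,2]<60);m[:,310:]=0;v,u=np.nonzero(m);print('red',u.mean(),v.mean())
ctrl.finish_job()"
```

```text
168 (np.float64(281.37640344260495), np.float64(275.3732810042551))
128 (np.float64(281.60763634468924), np.float64(286.84250363592514))
124 (np.float64(281.63011268298624), np.float64(287.9573368865075))
118 (np.float64(281.6636136241276), np.float64(289.61899380841277))
red 282.03333333333336 290.85238095238094
the job is handed in; nothing more can be done
```

The knife is off the toaster and lying on the breadboard, and the toaster lever is pushed down and caught. I handed the job in at about 15 s of the 58 s allowed. The system gives no verdict, so the results below are my own checks.

- **Knife:** I lowered it until the wrist force showed contact (about 12 N), then let go. Pictures show it flat and free on the open part of the board, clear of the loaf.
- **Lever:** I pressed it to about 50 mm with 9 N of force, then drew back about 120 mm. The side camera shows the knob still low and the bread gone down. The knob's pixel row was 290.9, against an expected 288 if caught and 275 if up. The 3-pixel difference fits the side camera's offset of several mm seen earlier.
- **Other things:** The other things in the last view (loaf, jam, mug, sugar bowl, egg cup, butter dish) look unmoved. The plate is mostly hidden there, so I couldn't confirm it directly. The force on the tool was close to zero at the end, so the robot was touching nothing.

Early on, the scene and side cameras disagreed by about 15 mm; a closer look with the wrist camera settled it at their average.

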